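# Bring the knob-topped jar round on the hatch turntable and hold it there

### The job

Slide the clear sash of the bench screen right up by its handle, so that the jars can pass beneath it. Then take the turntable by its upright rim and turn it until the jar with the ball knob stands squarely at the front, in the middle on your side of the screen, with all the jars still standing in their places. Keep hold of the rim so that the turntable stays still for the packer on the far side, and finish while holding it; leave the coconut, the tub and the tape roll alone.

Things in the scene. Friction and masses are not known exactly. Their poses are not given: they have to be found in the camera images.
- hatch: Fixed clear screen in an aluminium frame across the bench, 876 mm wide, 360 tall. Origin on the bench, in the screen's plane, at the middle of its hatch, on the turntable's axis; x square through the screen away from the robot (-x is the front, the robot's side), y left along it, z up. Hatch posts, 34 mm deep, 24 wide, at y = +-207 mm; head rail 351 mm up. Half of the turntable is on each side.
- sash (a joint): Height of the sliding sash, m: 0 fully down, 0.11 fully up at its stop; it starts nearly down. Friction keeps it where it is left; lifting takes about 12 N. A clear panel in an aluminium frame, 382 mm wide, 153 mm tall, its lower edge 72 mm above the bench at 0. Down, it blocks the jars' way round.
- sash_handle (a point): Middle of the sash's handle bar, moving with the sash: a level steel bar, 12 mm diameter, along the hatch's y, 98 mm clear between its two end stems, 185 mm above the bench at sash 0. Its axis is 55 mm in front of (to -x from) the sash's face; the sash's top edge is 40 mm above it.
- turntable (a joint): Angle of the turntable about its vertical axis, in rad: 0 at the start, growing anticlockwise seen from above, no stops. It runs lightly on a bearing (about 0.05 N m of friction, 1.1 kg) and carries the jars round with it.
- turntable_hub (a point): Centre of the turntable's deck, on its axis, 28 mm above the bench. A white plastic disc, 330 mm outer diameter, with a rubber mat and an upright rim all round: 8 mm thick (outer radius 165 mm, inner 157), its top 58 mm above the bench, 30 mm above the deck. Between the jars the deck inside the rim is free.
- knob_jar_mid (a point): The wanted jar: slender clear jar, 52 mm diameter, with an aluminium stopper and a 30 mm ball knob on top; 108 mm tall in all, 220 g. It is the only one with a ball knob, and taller than the others. It stands loose on the turntable with its axis 90 mm from the hub, in any of four places 90 degrees apart. This point is on its axis, 52 mm above its foot.
- flat_jar1_mid (a point): Flat-lidded clear jar with an aluminium screw lid, 60 mm diameter, 70 mm tall, 220 g, standing loose on the turntable with its axis 90 mm from the hub. This point is its centre, 35 mm above its foot.
- flat_jar2_mid (a point): Flat-lidded clear jar with an aluminium screw lid, 60 mm diameter, 70 mm tall, 220 g, standing loose on the turntable with its axis 90 mm from the hub. This point is its centre, 35 mm above its foot.
- flat_jar3_mid (a point): Flat-lidded clear jar with an aluminium screw lid, 60 mm diameter, 70 mm tall, 220 g, standing loose on the turntable with its axis 90 mm from the hub. This point is its centre, 35 mm above its foot.
- coconut: Trimmed young coconut, cream, 108 mm diameter and 108 mm tall, standing on the bench on the robot's side, to the right. Origin at the centre of its foot. To be left alone.
- tub: Open white plastic tub, 130 x 170 mm and 70 mm tall, on the robot's side, to the left. Origin at the centre of its underside. To be left alone.
- tape_roll: Roll of brown packing tape lying flat on the bench nearer the robot, to the right, 110 mm diameter, 48 mm tall. Origin at the centre of its underside. To be left alone.
Things that resemble listed ones, but are neither listed nor needed, are in the scene too. Leave any red or turquoise look-alike of the part that bears flat_jar2_mid alone.

How it is judged (in metres and radians):
On the way, in this order (a step that is already met when the one before it is completed fails the run):
1. the sash is slid right up (value of joint sash above 0.092 m), for 0.2 s.
2. with the sash up, the knob-topped jar stands at the front and the turntable is held still by its rim (value of joint sash above 0.092 m and x of knob_jar_mid in the frame of hatch below -0.07 m and y of knob_jar_mid in the frame of hatch between -0.014 and 0.014 m and velocity of joint turntable between -0.06 and 0.06 rad/s and contact force between the fingers and turntable above 1.5 N), for 0.3 s.
At the end, for the whole second after the job is handed in: Sash within 18 mm of its upper stop; knob jar on the robot's side, its axis within 14 mm of the hatch's middle line and over 70 mm before the screen; jars upright, within 108 mm of the hub, axes over 105 mm apart; turntable still (under 0.06 rad/s), fingers bearing on it with over 1.5 N (all of step 2 and horizontal distance between each of knob_jar_mid, flat_jar1_mid, flat_jar2_mid, flat_jar3_mid and turntable_hub below 0.108 m and angle between each of knob_jar_mid, flat_jar1_mid, flat_jar2_mid, flat_jar3_mid's own z axis and vertical below 0.15 rad and horizontal distance between knob_jar_mid and flat_jar1_mid above 0.105 m and horizontal distance between each of knob_jar_mid, flat_jar1_mid and flat_jar2_mid above 0.105 m and horizontal distance between each of knob_jar_mid, flat_jar1_mid, flat_jar2_mid and flat_jar3_mid above 0.105 m); the arm keeps its last pose, push and grip.
It fails at once if a jar is tipped (angle between any of knob_jar_mid, flat_jar1_mid, flat_jar2_mid, flat_jar3_mid's own z axis and vertical above 0.35 rad).
It fails at once if a bystander is pushed aside (distance of any of coconut, tub, tape_roll from where it was at the start of the episode above 0.03 m).
It also fails if it takes over 67 s, if anything falls off the work surface, if the arm or the gripper's body presses on something with over 40 N, if the wrist force passes 120 N, or if a joint passes its speed limit or range.

### The arm

A 6-joint arm with a two-finger parallel gripper is mounted at the origin on the work surface. World frame = base frame: x ahead of the robot, y to its left, z up, the work surface at z = 0. Lengths are in m, angles in degrees, forces in N, time in s.
With the tool pointing down it reaches from about 0.25 to 0.775 m from the base axis. Payload 4 kg.
Tool frame: the origin (TCP) lies between the finger pads; the fingertips stand 11 mm ahead of it and the grasp point (between the pads) lies 8 mm behind it; x points along the fingers, y is the direction in which the jaws open and shut, and the axes are right-handed (so a half turn about x gives the same grasp; the last joint's range is limited). The gripper opens to 85 mm and grips with 20 to 120 N. Pads are 22 mm wide; open, the fingers measure 114 mm over their backs; the gripper's body (76 mm by 85 mm) begins 54 mm behind the grasp point. The pads swing forward as they close: fully open they stand 13 mm farther back than shut.
Start: joints at [-82.454, 4.996, 78.535, -0, 96.463, -5.907], TCP at [0.128, -0.535, 0.242] pointing down, gripper open.
Joint ranges: [-177.83, 177.83], [-43.37, 116.18], [15.69, 146.23], [-61.86, 241.86], [9.47, 152.12], [-147.06, 147.06]. Speed limits (degrees/s): [159.86, 159.86, 180, 180, 180, 180].

### API

Orientations are given as a 3x3 rotation matrix whose columns are the frame's x, y, z axes.
In Python, from rig import ctrl gives the robot as it stands. The module is installed in compiled form; this text tells all that it offers. Calls block until the motion is done:
- ctrl.move_ptp(position, orientation): joint-space move of the TCP to a pose.
- ctrl.movel(position, max_speed=0.15, orientation=None): straight line of the TCP; orientation=None keeps the orientation; max_speed is the mean speed in m/s.
- ctrl.set_joints(angles): joint-space move.
- ctrl.open() and ctrl.grab(squeeze=None): open the fingers fully, or close them until they stop; squeeze is the grip in N (None keeps the last).
- ctrl.pause(seconds).
- ctrl.ik(position, orientation): joint angles nearest the present ones, or None.
- ctrl.get_state(): the state.
- ctrl.camera(name): name is "scene" or "top" or "wrist"; returns a dict with "pixels" (480x640x3 uint8, red, green, blue), "vfov" (degrees; the focal length in pixels is half the picture's height over the tangent of half this angle, whatever the lens; pixels are square), "cx", "cy" (the principal point, pixels), "eye" and "orientation" of the camera in the world. Camera axes: x right, y up, looking along -z (the intrinsics and any distortion apply to the point x, -y, -z); pixel columns grow to the right and rows downward; lengths in m; the calibration is good to about 2 mm. A picture is of the moment at which its call begins. There is no depth.
A pose or a line that the arm cannot do raises ctrl.Unreachable and nothing moves.
- ctrl.finish_job(): hands the job in, once; it reports no verdict.
The state is a dict: "time_s": time; "qpos": joint angles; "qvel": joint speeds; "joint_torque": joint torques, N m; "tcp_pos": TCP position; "eef_rot": TCP orientation; "contact_force": force on the tool from outside, world axes, zero at the start; "wrist_torque": the same for the moment, N m; "grip_width": opening from 0.0 (shut) to 1.0 (fully open).
Only numpy, scipy, OpenCV 4.12 (cv2) and the standard library are available. Lean on these libraries where they do the work, as an engineer would, in place of code of your own. Each camera call takes 0.05 s, during which the arm holds its last target.

## Working session

There is one attempt and no reset: what is moved stays moved. The work goes in short steps, each a Python script; the robot and the scene stay as the last script left them, time stands still between calls to the robot, and variables do not carry over. Pictures are saved under pics/ and viewed, and the job is handed in when it is done.

```bash
ls; mkdir -p pics; python3 - <<'E'
from rig import ctrl
import cv2,numpy as np
for n in ["scene","top","wrist"]:
    c=ctrl.camera(n); cv2.imwrite(f"pics/{n}0.png",c["pixels"][:,:,::-1])
    print(n,{k:(np.round(v,4).tolist() if k!="pixels" else 0) for k,v in c.items()})
print(ctrl.get_state())
E
```

```text
pics
scene {'pixels': 0, 'vfov': 51.5653, 'cx': 319.1137, 'cy': 239.4817, 'eye': [0.8838, 0.3041, 1.1628], 'orientation': [[-0.6611, -0.6793, 0.3185], [0.7503, -0.5978, 0.2825], [-0.0015, 0.4257, 0.9048]]}
top {'pixels': 0, 'vfov': 57.4692, 'cx': 321.6813, 'cy': 236.0706, 'eye': [0.4049, -0.0148, 1.1255], 'orientation': [[0.0014, 0.9887, -0.1502], [-0.9996, 0.0057, 0.0283], [0.0288, 0.1501, 0.9883]]}
wrist {'pixels': 0, 'vfov': 69.0393, 'cx': 321.0805, 'cy': 234.4237, 'eye': [0.2091, -0.5168, 0.3735], 'orientation': [[0.2328, 0.9193, 0.3175], [-0.9725, 0.2207, 0.0741], [-0.0019, -0.326, 0.9454]]}
{'time_s': 0.15, 'qpos': array([-8.24535092e+01,  5.03222524e+00,  7.86056743e+01,  1.97831563e-03,
        9.64643644e+01, -5.90695666e+00]), 'qvel': array([-0.04328955, -0.11720329, -0.15707043,  0.02462465, -0.03083739,
       -0.01635158]), 'joint_torque': array([ 6.10626448e-04, -3.52374709e+01, -3.13679194e+01, -1.51916947e-04,
        8.04941490e-03,  2.22160475e-05]), 'tcp_pos': array([ 0.12791956, -0.53453514,  0.24137362]), 'eef_rot': array([[-2.00392910e-04,  2.32658815e-01, -9.72558397e-01],
       [ 1.77388804e-03, -9.72556804e-01, -2.32658799e-01],
       [-9.99998407e-01, -1.77183288e-03, -2.17817201e-04]]), 'contact_force': array([ 1.20487596,  0.12278255, -0.22462615]), 'wrist_torque': array([ 0.01232926, -0.00429164, -0.05242512]), 'grip_width': 0.9970110021993259}
```

View pics/scene0.png

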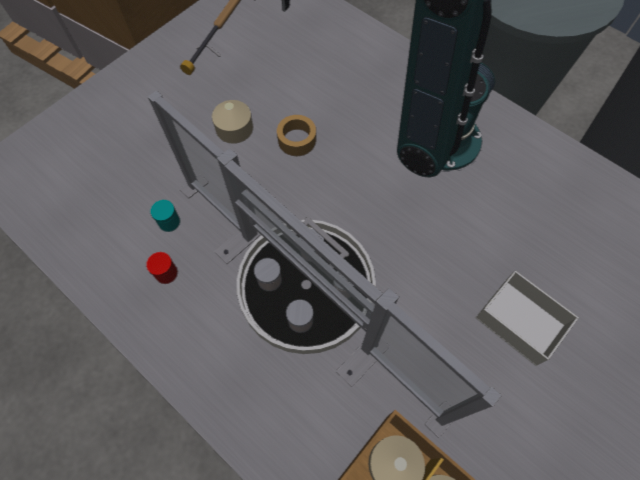

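View pics/top0.png

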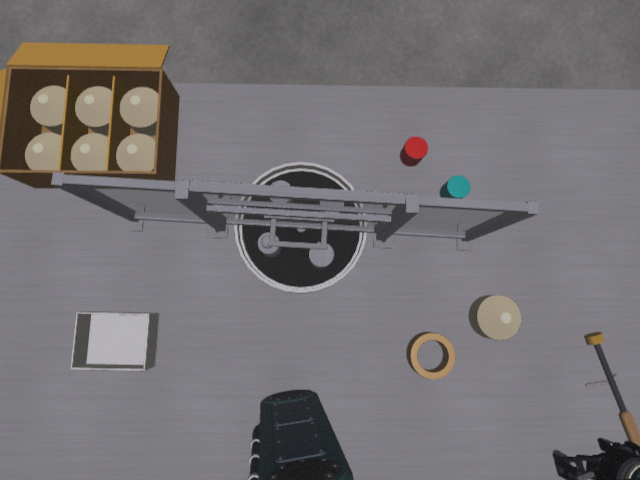

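View pics/wrist0.png

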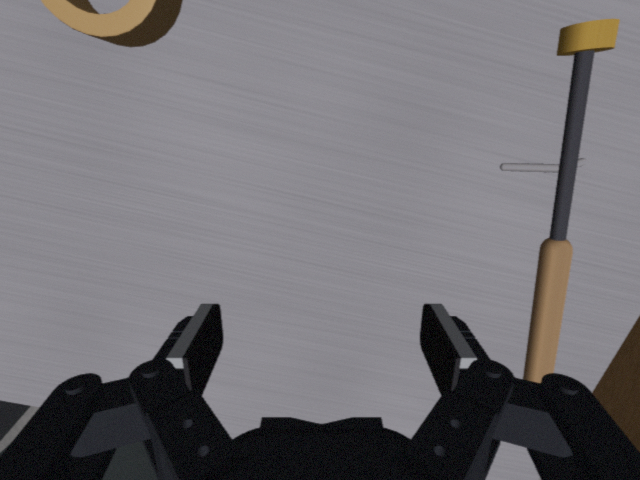

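```bash
python3 - <<'E'
import cv2
a=cv2.imread("pics/top0.png")[150:300,170:440]; cv2.imwrite("pics/topc.png",cv2.resize(a,None,fx=2.9,fy=2.9,interpolation=2))
a=cv2.imread("pics/scene0.png")[190:370,220:400]; cv2.imwrite("pics/scenec.png",cv2.resize(a,None,fx=3.3,fy=3.3,interpolation=2))
E
```

```text
(no output)
```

View pics/topc.png

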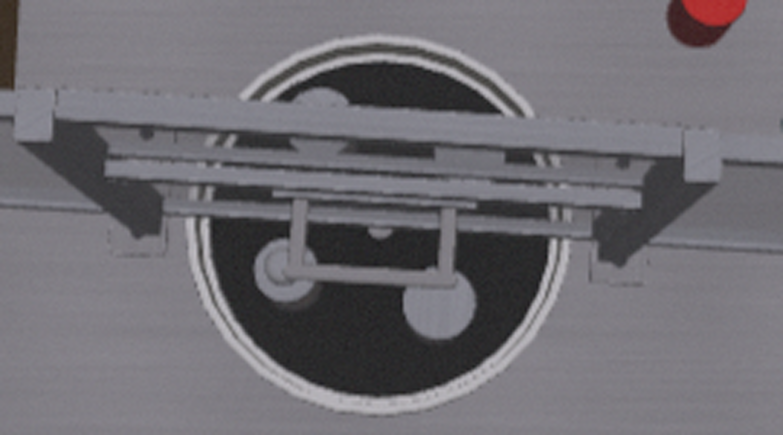

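View pics/scenec.png

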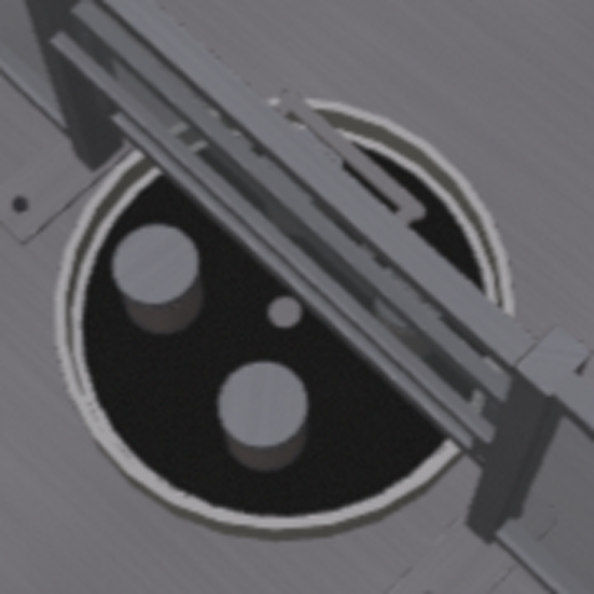

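```bash
cat > h.py <<'E'
import numpy as np,cv2
from scipy.optimize import least_squares
def ray(c,uv):
    uv=np.atleast_2d(np.asarray(uv,float)); f=240/np.tan(np.radians(c["vfov"])/2)
    d=np.c_[(uv[:,0]-c["cx"])/f,-(uv[:,1]-c["cy"])/f,-np.ones(len(uv))]
    return np.asarray(c["eye"]),d@np.asarray(c["orientation"]).T
def onz(c,uv,z):
    e,d=ray(c,uv); return e+d*((z-e[2])/d[:,2])[:,None]
def proj(c,p):
    f=240/np.tan(np.radians(c["vfov"])/2)
    q=(np.atleast_2d(p)-np.asarray(c["eye"]))@np.asarray(c["orientation"])
    return np.c_[c["cx"]+f*q[:,0]/-q[:,2],c["cy"]-f*q[:,1]/-q[:,2]]
def circ(P,R,x0):
    r=least_squares(lambda p:np.hypot(P[:,0]-p[0],P[:,1]-p[1])-R,x0,loss='soft_l1',f_scale=.001)
    return r.x,np.median(abs(r.fun))
E
python3 - <<'E'
from rig import ctrl
from h import *
import pickle
C={n:ctrl.camera(n) for n in("top","scene")}
print({k for k in C["top"]})
pickle.dump(C,open("c0.pkl","wb"))
for n,box,x0 in(("top",(170,150,440,300),(.5,0)),("scene",(220,190,400,370),(.5,0))):
    c=C[n];hsv=cv2.cvtColor(c["pixels"],cv2.COLOR_RGB2HSV); g=cv2.cvtColor(c["pixels"],cv2.COLOR_RGB2GRAY)
    m=(g>150)
    mm=np.zeros_like(m); mm[box[1]:box[3],box[0]:box[2]]=m[box[1]:box[3],box[0]:box[2]]
    v,u=np.nonzero(mm); P=onz(c,np.c_[u,v],.058)
    x,_=circ(P,.161,x0)
    for i in range(3):
        k=abs(np.hypot(P[:,0]-x[0],P[:,1]-x[1])-.161)<.006
        x,r=circ(P[k],.161,x)
    print(n,len(P),k.sum(),x,r)
    cv2.imwrite(f"pics/m_{n}.png",mm*255)
c=C["top"]
# head-rail front? use ends (approx), knob, flat
print("rail",onz(c,[(62,178),(538,205)],.36)); print("handle",onz(c,[(274,244),(326,248)],.185+.003))
print("knob",onz(c,[(170+276/2.9,150+263/2.9)],.121),"stopper",onz(c,[(170+284/2.9,150+269/2.9)],.1))
print("flat",onz(c,[(170+439/2.9,150+303/2.9)],.098)); print("flatsc",onz(C["scene"],[(220+155/3.3,190+264/3.3),(220+263/3.3,190+405/3.3)],.098))
E
```

```text
{'eye', 'pixels', 'cy', 'cx', 'vfov', 'orientation'}
top 1427 957 [0.59441638 0.00715457] 0.0018809063503616164
scene 848 678 [0.59570928 0.0055972 ] 0.0013593397030319393
rail [[ 0.62278746  0.42444228  0.36      ]
 [ 0.58053931 -0.42948797  0.36      ]]
handle [[ 0.52948565  0.06109489  0.188     ]
 [ 0.52136334 -0.05101057  0.188     ]]
knob [[0.54599539 0.0869872  0.121     ]] stopper [[0.54405755 0.08253352 0.1       ]]
flat [[ 0.51707953 -0.04357338  0.098     ]]
flatsc [[ 0.64650247 -0.06704503  0.098     ]
 [ 0.67186518  0.057992    0.098     ]][ WARN:0@2.167] global loadsave.cpp:1063 imwrite_ Unsupported depth image for selected encoder is fallbacked to CV_8U.
```

```bash
python3 - <<'E'
from h import *
import pickle
C=pickle.load(open("c0.pkl","rb"))
c=C["top"]; g=cv2.cvtColor(c["pixels"],cv2.COLOR_RGB2GRAY).astype(float); g=cv2.GaussianBlur(g,(5,1),1)
def edge(cols,f,sgn,z):
    pts=[]
    for u in cols:
        v0=int(f(u)); d=(g[v0-7:v0+8,u]-g[v0-9:v0+6,u])*sgn
        i=int(d.argmax()); 
        a,b,e=d[max(i-1,0)],d[i],d[min(i+1,14)]
        s=.5*(a-e)/(a-2*b+e) if 0<i<14 else 0
        pts.append((u,v0-7+i-1+s))
    P=onz(c,pts,z); l=cv2.fitLine(P[:,:2].astype(np.float32),cv2.DIST_HUBER,0,.01,.01).ravel()
    n=np.array([-l[1],l[0]]);r=(P[:,:2]-l[2:])@n
    x=l[2]+(0.007-l[3])*l[0]/l[1]
    return np.degrees(np.arctan(l[0]/l[1])),x,np.median(abs(r)),np.mean(pts,0)
f=lambda u:176+(u-60)*(204-176)/(538-60)
for off in(-3,8):
  for s in(1,-1): print(off,s,edge(list(range(195,405,3)),lambda u:f(u)+off,s,.36),edge(list(range(420,525,3)),lambda u:f(u)+off,s,.36))
a=c["pixels"][160:220,50:550,::-1];
cv2.imwrite("pics/rail.png",cv2.resize(a,None,fx=1.6,fy=3.2))
a=c["pixels"][190:265,215:395,::-1];cv2.imwrite("pics/hand.png",cv2.resize(a,None,fx=4.4,fy=4.4,interpolation=2))
E
```

```text
-3 1 (np.float32(3.1904263), np.float32(0.61137646), np.float64(0.000586430157967797), array([298.5       , 185.66469904])) (np.float32(3.0493352), np.float32(0.6079345), np.float64(0.0003824610404074268), array([471.        , 198.56525218]))
-3 -1 (np.float32(3.1017365), np.float32(0.6127816), np.float64(0.006012684302519736), array([298.5       , 186.36501277])) (np.float32(5.5270686), np.float32(0.6297803), np.float64(0.003844337177765084), array([471.        , 193.71705698]))
8 1 (np.float32(2.9621546), np.float32(0.58690906), np.float64(0.0009762806473013448), array([298.5       , 200.56670528])) (np.float32(2.8700223), np.float32(0.58645076), np.float64(0.0002746784314775074), array([471.        , 207.25188646]))
8 -1 (np.float32(3.0981987), np.float32(0.591885), np.float64(0.00024439161064573374), array([298.5       , 197.00231916])) (np.float32(3.1608176), np.float32(0.59238064), np.float64(0.00014004567589301117), array([471.        , 207.43226305]))
```

View pics/rail.png

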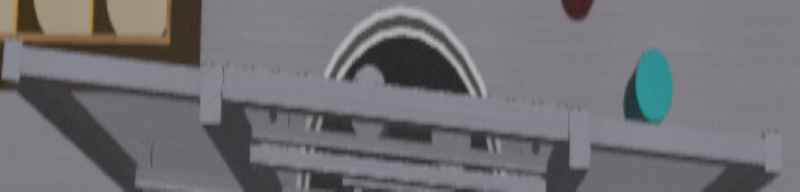

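View pics/hand.png

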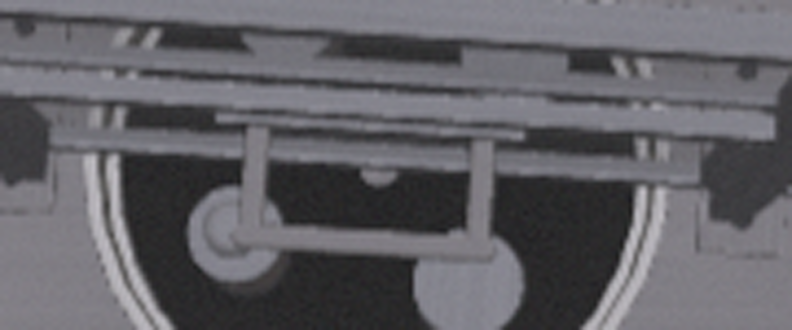

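```bash
python3 - <<'E'
from h import *
import pickle
C=pickle.load(open("c0.pkl","rb"))
c=C["top"];s=C["scene"]
a=s["pixels"][205:275,280:365,::-1];cv2.imwrite("pics/hs.png",cv2.resize(a,None,fx=8,fy=8,interpolation=2))
# handle bar outer ends in top
A=[(215+240/4.4,190+236/4.4),(215+493/4.4,190+249/4.4)]
for z in(.18,.187,.195,.205):
    P=onz(c,A,z); q=proj(s,P); print(z,P[:,:2].round(4).tolist(),((q-[280,205])*8).round(0).tolist())
E
```

```text
0.18 [[0.5313, 0.0714], [0.5255, -0.0536]] [[536.0, 424.0], [205.0, 136.0]]
0.187 [[0.5304, 0.0708], [0.5246, -0.0533]] [[538.0, 410.0], [207.0, 123.0]]
0.195 [[0.5293, 0.07], [0.5235, -0.053]] [[540.0, 394.0], [210.0, 108.0]]
0.205 [[0.528, 0.0691], [0.5223, -0.0526]] [[542.0, 373.0], [213.0, 88.0]]
```

View pics/hs.png

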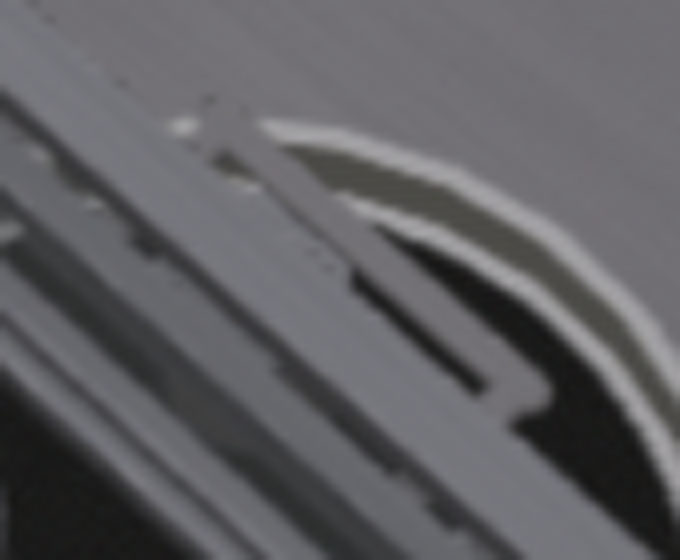

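```bash
cat >> h.py <<'E'
a=np.radians(3.1); HX=np.array([np.cos(a),-np.sin(a),0]); HY=np.array([np.sin(a),np.cos(a),0]); Z=np.array([0,0,1.])
HUB=np.array([.595,.007,0])
HB=np.array([.5265,.0085,.196])
def Rh(p,s):  # tool pointing forward, pitched down p deg; jaws vertical
    p=np.radians(p); x=np.cos(p)*HX-np.sin(p)*Z; y=s*(np.sin(p)*HX+np.cos(p)*Z); return np.c_[x,y,np.cross(x,y)]
def Rr(phi,s=-1,tilt=0): # rim grasp at hatch angle phi; tilt: tool top leans outward
    p=np.radians(phi); r=np.cos(p)*HX+np.sin(p)*HY; t=np.radians(tilt)
    x=-Z*np.cos(t)-r*np.sin(t); y=s*(r*np.cos(t)-Z*np.sin(t)); return np.c_[x,y,np.cross(x,y)]
def rim(phi,R=.161,z=.045):
    p=np.radians(phi); return HUB+R*(np.cos(p)*HX+np.sin(p)*HY)+z*Z
E
python3 - <<'E'
from rig import ctrl
from h import *
f=lambda q:None if q is None else np.round(q,0).tolist()
for p in(0,15,30,45):
  for s in(1,-1):
    R=Rh(p,s);G=HB+.008*R[:,0]
    print(p,s,f(ctrl.ik(G-.09*R[:,0],R)),f(ctrl.ik(G,R)),f(ctrl.ik(G+.11*Z,R)))
for s in(1,-1):
  print(s,[f(ctrl.ik(rim(ph),Rr(ph,s))) for ph in(150,158,185,212,220)])
D=np.c_[[0,0,-1],[0,1,0],[1,0,0]].astype(float)
E
```

```text
0 1 None None None
0 -1 None [-8.0, -14.0, 143.0, 172.0, 39.0, 6.0] [-8.0, -33.0, 137.0, 160.0, 16.0, 19.0]
15 1 None None [-8.0, -37.0, 130.0, 22.0, 13.0, -23.0]
15 -1 None None None
30 1 None [-7.0, -28.0, 130.0, 12.0, 19.0, -13.0] [-7.0, -34.0, 120.0, 7.0, 34.0, -8.0]
30 -1 None None None
45 1 [-8.0, -36.0, 119.0, 4.0, 52.0, -6.0] [-7.0, -24.0, 120.0, 4.0, 39.0, -6.0] [-7.0, -27.0, 109.0, 3.0, 53.0, -5.0]
45 -1 None None None
1 [[5.0, 2.0, 105.0, -0.0, 73.0, -142.0], None, None, [-16.0, 1.0, 106.0, -0.0, 73.0, 135.0], [-18.0, 3.0, 104.0, -0.0, 73.0, 125.0]]
-1 [[5.0, 2.0, 105.0, -0.0, 73.0, 38.0], [2.0, 0.0, 107.0, -0.0, 73.0, 27.0], [-7.0, -2.0, 109.0, -0.0, 73.0, -9.0], [-16.0, 1.0, 106.0, -0.0, 73.0, -45.0], [-18.0, 3.0, 104.0, -0.0, 73.0, -55.0]]
```

```bash
python3 - <<'E'
from rig import ctrl
from h import *
f=lambda q:None if q is None else np.round(q,0).tolist()
for p in(38,40,42):
    R=Rh(p,1);G=HB+.008*R[:,0]
    print(p,f(ctrl.ik(G-.1*R[:,0],R)),f(ctrl.ik(G-.08*R[:,0],R)),f(ctrl.ik(G,R)),f(ctrl.ik(G+.11*Z,R)),f(ctrl.ik(G+.11*Z-.08*R[:,0],R)))
D=np.c_[[0,0,-1],-HY,-HX]
s=ctrl.get_state()
for P in([.06,-.4,.36],[.32,-.02,.36]): print(f(ctrl.ik(P,s["eef_rot"])),f(ctrl.ik(P,D)))
print(onz(ctrl.camera("top"),[(498,317),(432,356)],.1))
E
```

```text
38 [-9.0, -43.0, 126.0, 6.0, 46.0, -8.0] [-8.0, -40.0, 126.0, 6.0, 43.0, -8.0] [-7.0, -26.0, 125.0, 6.0, 30.0, -8.0] [-7.0, -30.0, 114.0, 4.0, 44.0, -6.0] [-8.0, -40.0, 113.0, 5.0, 55.0, -6.0]
40 [-8.0, -42.0, 124.0, 5.0, 48.0, -7.0] [-8.0, -39.0, 124.0, 5.0, 45.0, -7.0] [-7.0, -26.0, 123.0, 6.0, 33.0, -7.0] [-7.0, -29.0, 113.0, 4.0, 47.0, -5.0] [-8.0, -39.0, 112.0, 4.0, 57.0, -6.0]
42 [-8.0, -40.0, 122.0, 5.0, 50.0, -7.0] [-8.0, -37.0, 122.0, 5.0, 47.0, -6.0] [-7.0, -25.0, 122.0, 5.0, 35.0, -7.0] [-7.0, -28.0, 111.0, 4.0, 49.0, -5.0] [-8.0, -37.0, 110.0, 4.0, 60.0, -5.0]
[-90.0, -13.0, 82.0, -0.0, 111.0, -13.0] [-90.0, -13.0, 82.0, -0.0, 111.0, 4.0]
[-14.0, -24.0, 90.0, 0.0, 114.0, 63.0] [-14.0, -24.0, 90.0, -0.0, 114.0, 79.0]
[[ 0.37217682 -0.45586903  0.1       ]
 [ 0.28415537 -0.29751878  0.1       ]]
```

```bash
python3 - <<'E'
from rig import ctrl
from h import *
s=ctrl.get_state()
ctrl.move_ptp([.06,-.42,.36],s["eef_rot"])
ctrl.move_ptp([.33,-.01,.36],Rh(85,1))
R=Rh(40,1);G=HB+.008*R[:,0]
ctrl.move_ptp(G-.085*R[:,0],R)
print(ctrl.get_state()["time_s"],ctrl.get_state()["tcp_pos"],G-.085*R[:,0])
for n in("wrist","top","scene"): cv2.imwrite(f"pics/{n}1.png",ctrl.camera(n)["pixels"][:,:,::-1])
E
```

```text
3.8667 [0.46797354 0.0110968  0.24665333] [0.46760089 0.01168986 0.24549465]
```

View pics/wrist1.png

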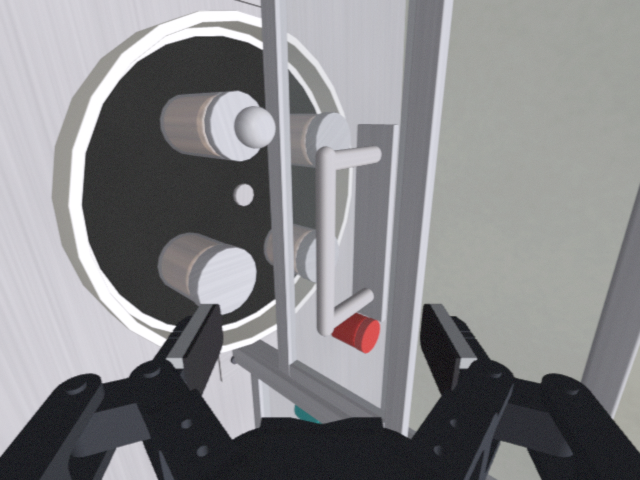

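View pics/top1.png

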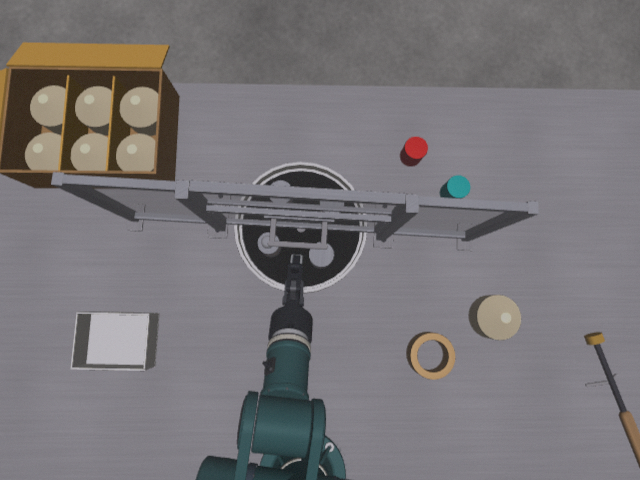

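```bash
python3 - <<'E'
from rig import ctrl
from h import *
import pickle
T=pickle.load(open("c0.pkl","rb"))["top"]; w=ctrl.camera("wrist")
for pw,pt in(((326,154),(270.7,244.2)),((325,328),(326,245.9))):
    e1,d1=ray(w,pw);e2,d2=ray(T,pt);d1=d1[0];d2=d2[0]
    t=np.linalg.lstsq(np.c_[d1,-d2],e2-e1,rcond=None)[0]; A=e1+t[0]*d1;B=e2+t[1]*d2
    print(A.round(4),B.round(4))
s=ctrl.get_state();R=s["eef_rot"]; print(R.round(3).tolist(), Rh(40,1).round(3).tolist())
print("HB est onto plane", proj(w,HB))
E
```

```text
[0.5276 0.069  0.2041] [0.5269 0.0668 0.2038]
[ 0.5248 -0.05    0.2009] [ 0.5243 -0.0505  0.2009]
[[0.766, 0.641, -0.055], [-0.042, -0.035, -0.999], [-0.642, 0.767, 0.0]] [[0.765, 0.642, -0.054], [-0.041, -0.035, -0.999], [-0.643, 0.766, 0.0]]
HB est onto plane [[317.95568559 248.47002687]]
```

```bash
sed -i 's/^HB=.*/HB=np.array([.526,.0085,.2015])/' h.py; python3 - <<'E'
from rig import ctrl
from h import *
R=Rh(40,1);G=HB+.008*R[:,0]
ctrl.movel(G-.085*R[:,0],.1,R)
ctrl.movel(G,.06)
s=ctrl.get_state();print(s["tcp_pos"],s["contact_force"])
cv2.imwrite("pics/wrist2.png",ctrl.camera("wrist")["pixels"][:,:,::-1])
ctrl.grab(60)
s=ctrl.get_state();print(s["time_s"],s["tcp_pos"],s["contact_force"],s["grip_width"])
cv2.imwrite("pics/wrist3.png",ctrl.camera("wrist")["pixels"][:,:,::-1])
E
```

```text
[0.53215771 0.00816981 0.1968914 ] [-0.95136504 -0.18543094  0.34473902]
6.6167 [0.53170268 0.00818149 0.19575251] [-3.99959173 -0.6542996   0.6915393 ] 0.11387536817748542
```

View pics/wrist3.png

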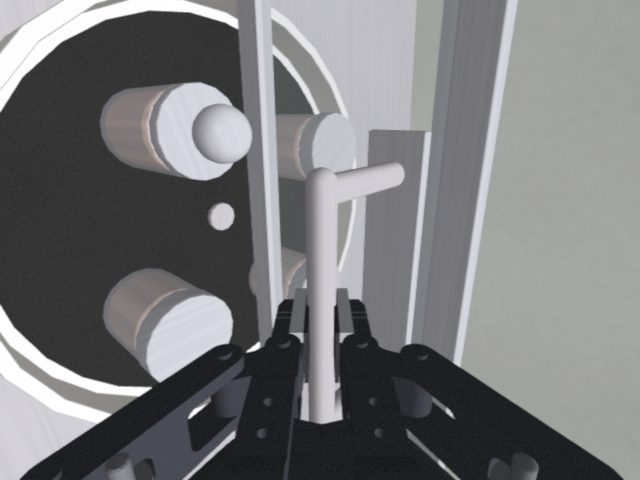

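```bash
python3 - <<'E'
from rig import ctrl
from h import *
p=ctrl.get_state()["tcp_pos"].copy(); R=Rh(40,1)
z0=p[2]
for dz in [.04,.075,.085,.089,.093,.097,.101]:
    ctrl.movel([p[0],p[1],z0+dz],.06,R)
    s=ctrl.get_state();F=s["contact_force"];print(dz,s["time_s"],(s["tcp_pos"]-p).round(4),F.round(1),round(s["grip_width"],3))
    if abs(F[2])>26: break
ctrl.pause(.3);s=ctrl.get_state();print((s["tcp_pos"]-p).round(4),s["contact_force"].round(1))
for n in("wrist","top","scene"): cv2.imwrite(f"pics/{n}4.png",ctrl.camera(n)["pixels"][:,:,::-1])
E
```

```text
0.04 7.475 [-0.0001 -0.      0.0377] [ 9.4 -1.  -6.7] 0.115
0.075 8.2083 [-0.0001  0.      0.0721] [ 8.5 -0.2 -7. ] 0.114
0.085 8.525 [-0.0001 -0.      0.0822] [ 7.9 -0.4 -6.6] 0.109
0.089 8.775 [-0.0001 -0.      0.0857] [ 9.6 -0.  -8.2] 0.109
0.093 9.025 [-0.0001 -0.      0.0894] [ 8.7 -0.6 -8.2] 0.116
0.097 9.275 [-0.0001 -0.      0.0932] [11.1  0.1 -8.7] 0.111
0.101 9.525 [-0.0002 -0.      0.0961] [ 12.5  -1.4 -11.5] 0.11
[-0.0002 -0.      0.0961] [ 13.2  -1.2 -11.6]
```

View pics/scene4.png

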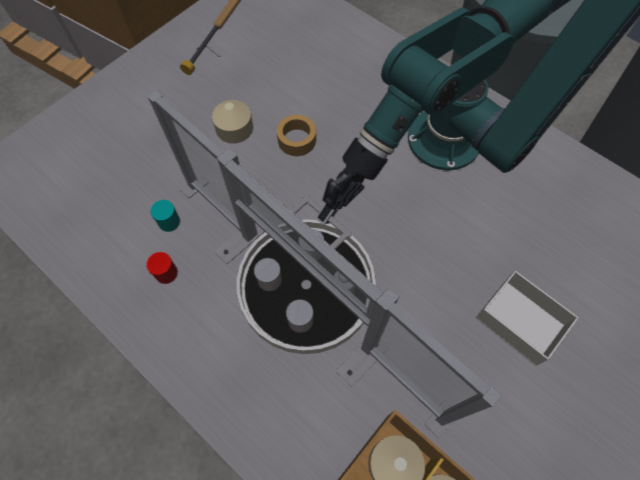

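View pics/wrist4.png

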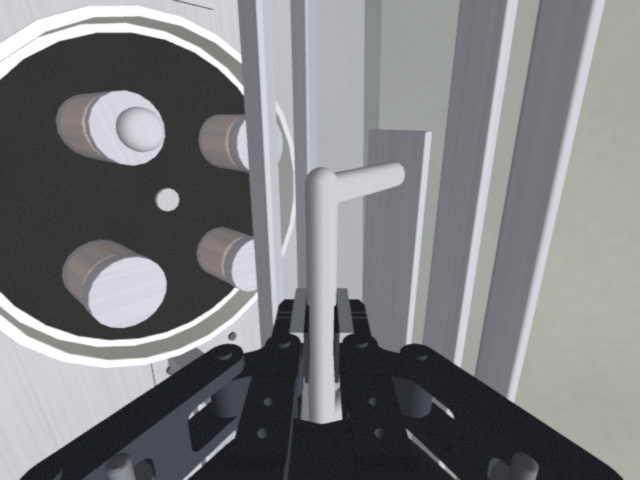

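```bash
python3 - <<'E'
from rig import ctrl
from h import *
p=ctrl.get_state()["tcp_pos"].copy(); R=Rh(40,1)
z0=p[2]+.005; last=p[2]
for dz in [.004,.008,.012,.016]:
    ctrl.movel([p[0],p[1],z0+dz],.06,R)
    s=ctrl.get_state();F=s["contact_force"];d=s["tcp_pos"][2]-last;last=s["tcp_pos"][2];print(dz,round(d,4),(s["tcp_pos"]-p).round(4),F.round(1))
    if d<.0012 or abs(F[2])>30: break
ctrl.open(); s=ctrl.get_state(); print(s["time_s"],s["tcp_pos"],s["contact_force"].round(1))
cv2.imwrite("pics/wrist5.png",ctrl.camera("wrist")["pixels"][:,:,::-1])
E
```

```text
0.004 0.0001 [-0.0001  0.      0.0001] [ 27.8  -0.4 -19.5]
10.9417 [0.53149438 0.00822686 0.30117929] [-0.6  0.3 -0.4]
```

View pics/wrist5.png

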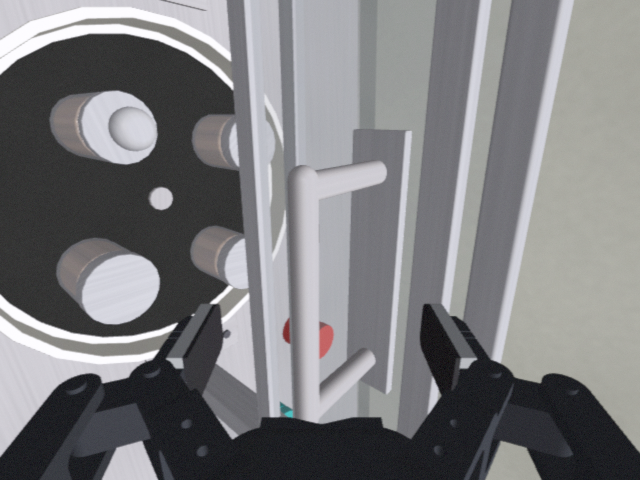

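```bash
python3 - <<'E'
from rig import ctrl
from h import *
s=ctrl.get_state(); R=Rh(40,1)
ctrl.movel(s["tcp_pos"]-.09*R[:,0],.12,R)
ph=157
Q=rim(ph); 
ctrl.move_ptp(Q+[-.04,0,.20],Rr(ph))
ctrl.movel(Q+.10*Z,.12,Rr(ph))
s=ctrl.get_state();print(s["time_s"],s["tcp_pos"],Q+.1*Z,s["qpos"].round(0))
import pickle
C={n:ctrl.camera(n) for n in("wrist","top","scene")};pickle.dump(C,open("c6.pkl","wb"))
for n in C: cv2.imwrite(f"pics/{n}6.png",C[n]["pixels"][:,:,::-1])
print(proj(C["wrist"],[rim(ph,z=.058),rim(ph-15,z=.058),rim(ph+12,z=.058)]))
E
```

```text
13.6333 [0.45083071 0.07780699 0.14600819] [0.45041756 0.07783021 0.145     ] [ 3. -5. 99.  0. 85. 29.]
[[320.06309461 243.64622662]
 [328.64653451 182.14348292]
 [325.09520246 288.14031404]]
```

View pics/wrist6.png

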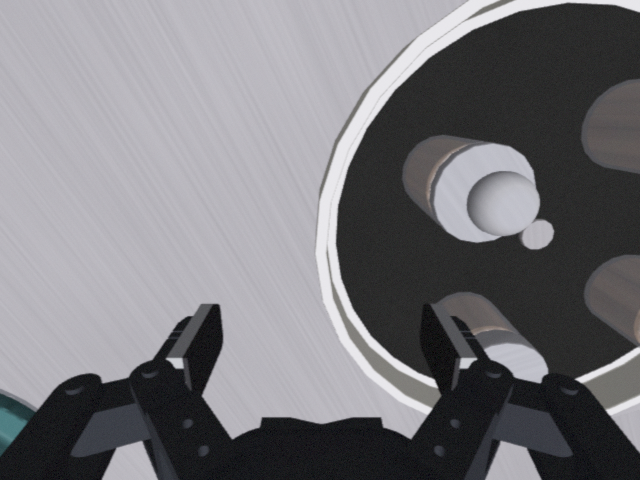

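View pics/top6.png

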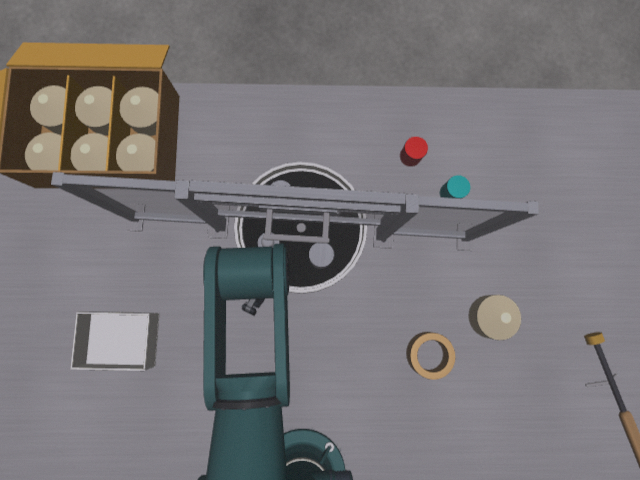

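View pics/scene6.png

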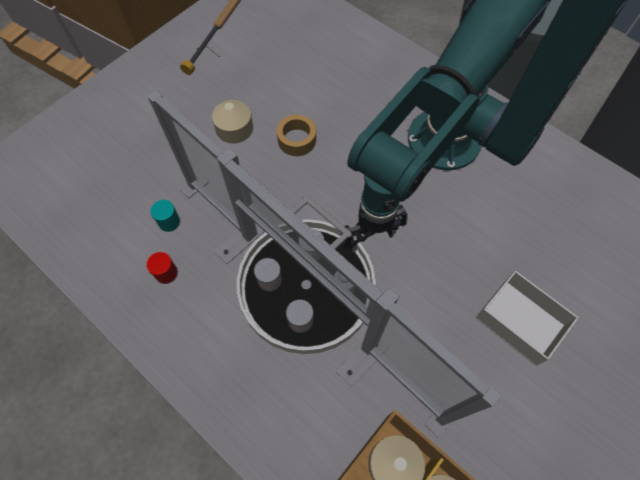

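```bash
python3 - <<'E'
from h import *
import pickle
C=pickle.load(open("c6.pkl","rb"))
c=C["wrist"]; g=cv2.cvtColor(c["pixels"],cv2.COLOR_RGB2GRAY)
a=c["pixels"][180:310,280:420,::-1];cv2.imwrite("pics/rimc.png",cv2.resize(a,None,fx=4.5,fy=4.5,interpolation=2))
# inner top edge of rim: transition bright->dark deck along rows
for lab in("inner","outer"):
    pts=[]
    for v in range(60,300,4):
        row=g[v].astype(int)
        x0=np.array(proj(c,HUB+.058*Z))[0]
        us=np.arange(300,420); d=row[us+1]-row[us-1]
        # inner = strongest negative
        i=us[d.argmin()]
        if lab=="outer":
            w=np.arange(i-30,i); d=row[w+1]-row[w-1]; i=w[d.argmax()]
        pts.append((i,v))
    P=onz(c,pts,.058); R=.157 if lab=="inner" else .165
    print(lab,circ(P,R,HUB[:2]), [tuple(map(int,p)) for p in pts[40:48:4]])
E
```

```text
inner (array([0.60219642, 0.00594091]), np.float64(0.0009972497029431815)) [(337, 220), (336, 236)]
outer (array([0.59991712, 0.00875566]), np.float64(0.0014403245177033036)) [(318, 220), (317, 236)]
```

View pics/rimc.png

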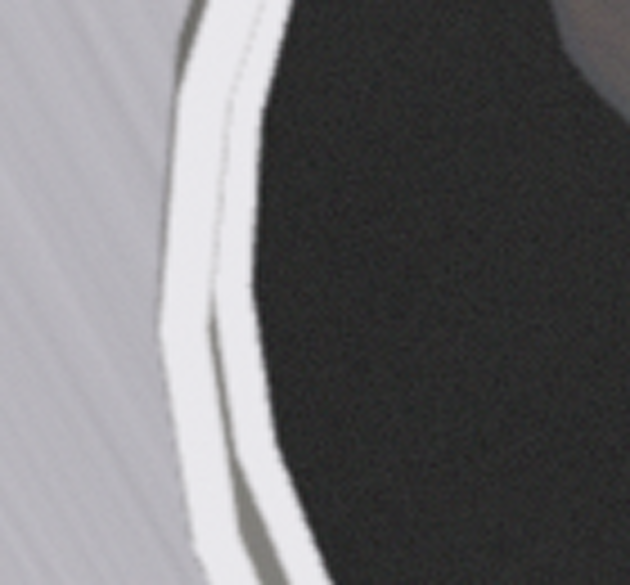

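```bash
python3 - <<'E'
from rig import ctrl
from h import *
ph=157;R=Rr(ph);Q=rim(ph)
ctrl.movel(Q+.03*Z,.1,R)
ctrl.movel(Q,.04)
s=ctrl.get_state();print(s["tcp_pos"]-Q,s["contact_force"].round(1))
ctrl.grab(40)
s=ctrl.get_state();print(s["time_s"],s["tcp_pos"]-Q,s["contact_force"].round(1),s["wrist_torque"].round(2),s["grip_width"])
cv2.imwrite("pics/wrist7.png",ctrl.camera("wrist")["pixels"][:,:,::-1])
E
```

```text
[2.09259486e-04 1.75210661e-05 1.83894836e-04] [ 0.5 -0.5  0. ]
16.2167 [-9.97820479e-04  8.21231450e-04  9.30280353e-05] [-4.6  3.7  4. ] [0.51 0.83 0.25] 0.11285291245448156
```

View pics/wrist7.png

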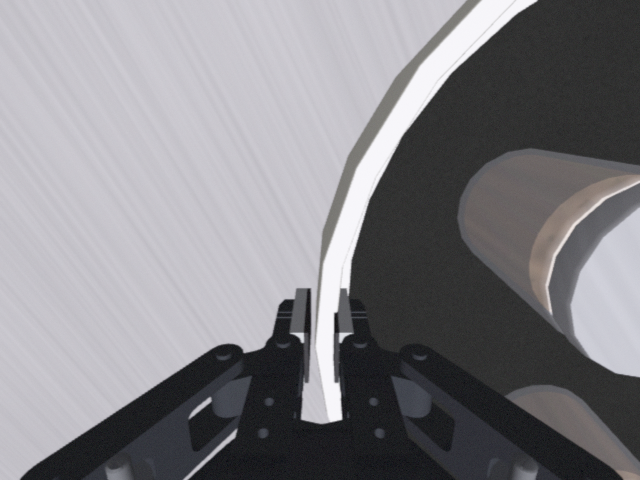

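```bash
python3 - <<'E'
from rig import ctrl
from h import *
for ph in np.linspace(157,211,13)[1:]:
    ctrl.movel(rim(ph,.162),.04,Rr(ph))
    s=ctrl.get_state();F=s["contact_force"]
    print(round(ph,1),round(s["time_s"],2),((s["tcp_pos"]-rim(ph,.162))*1e3).round(1),F.round(1),s["wrist_torque"].round(1))
    if np.linalg.norm(F)>30: print("stop");break
ctrl.pause(.3)
import pickle
C={n:ctrl.camera(n) for n in("wrist","top","scene")};pickle.dump(C,open("c8.pkl","wb"))
for n in C: cv2.imwrite(f"pics/{n}8.png",C[n]["pixels"][:,:,::-1])
E
```

```text
161.5 16.73 [-0.2  0.3  0.1] [-2.7  2.5  2.8] [0.3 0.5 0.2]
166.0 17.2 [-0.2  0.3  0.1] [-4.5  2.7  5. ] [0.4 0.8 0.3]
170.5 17.67 [-0.3  0.1  0.1] [-4.   2.4  5.4] [0.3 0.8 0.3]
175.0 18.13 [-0.3 -0.   0.1] [-4.4  2.2  5.7] [0.4 0.8 0.2]
179.5 18.6 [-0.3 -0.2  0.1] [-4.6  2.3  6.4] [0.2 0.8 0.3]
184.0 19.07 [-0.3 -0.3  0.1] [-4.2  1.   5. ] [0.2 0.8 0.3]
188.5 19.53 [-0.3 -0.4  0.1] [-4.2  0.7  5.3] [0.2 0.8 0.3]
193.0 20.0 [-0.3 -0.4  0.1] [-4.  -0.3  6.5] [0.2 0.8 0.3]
197.5 20.47 [-0.2 -0.4  0.1] [-4.1  0.4  6. ] [0.1 0.8 0.3]
202.0 20.93 [-0.2 -0.3  0.1] [-4.2  1.   6. ] [0.  0.8 0.3]
206.5 21.4 [-0.2 -0.3  0.1] [-4.6 -0.6  6.3] [-0.1  0.9  0.3]
211.0 21.87 [-0.2 -0.3  0.1] [-5.3 -0.2  6. ] [-0.1  0.9  0.3]
```

View pics/wrist8.png

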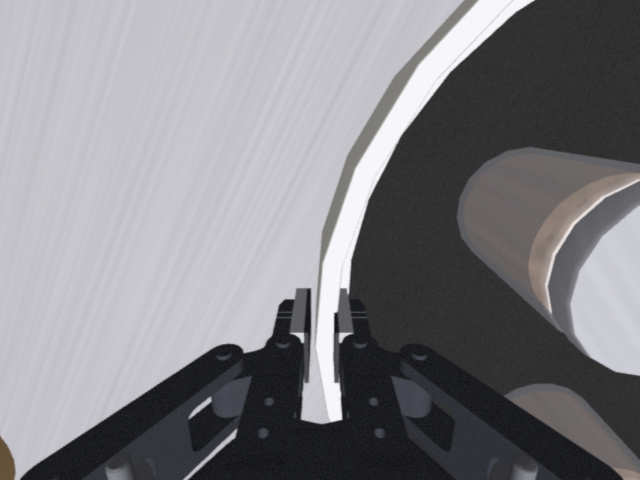

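View pics/top8.png

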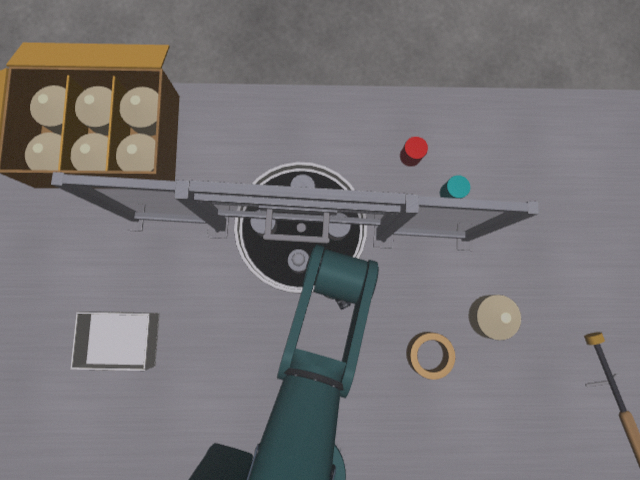

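View pics/scene8.png

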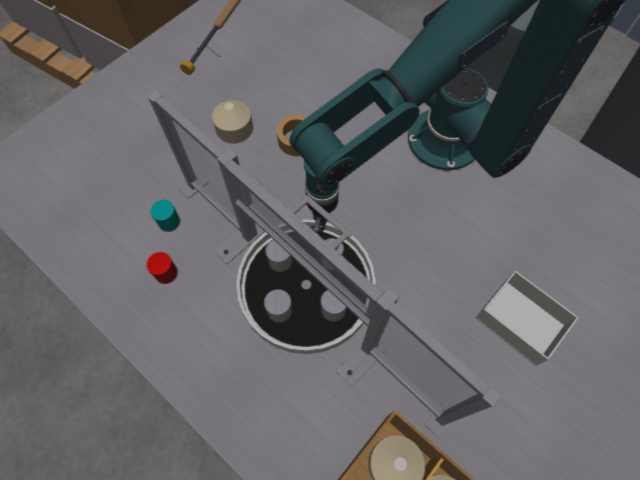

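```bash
python3 - <<'E'
from h import *
import pickle
C=pickle.load(open("c8.pkl","rb"));c=C["top"]
a=c["pixels"][170:280,250:360];cv2.imwrite("pics/kn.png",cv2.resize(a,None,fx=5,fy=5,interpolation=2)[:,:,::-1])
g=cv2.GaussianBlur(cv2.resize(cv2.cvtColor(a,cv2.COLOR_RGB2GRAY),None,fx=5,fy=5,interpolation=2),(5,5),1)
# stopper+jar blob vs black mat, around (299,259)
m=(cv2.cvtColor(a,cv2.COLOR_RGB2GRAY)>75).astype(np.uint8)
n,l,st,ce=cv2.connectedComponentsWithStats(m)
for s,k in zip(st,ce): print(s,k+[250,170])
def hf(p): d=np.asarray(p)-HUB; return np.array([d@HX,d@HY])*1e3
for lab,uv,z in(("stopper?",(298.6,259.5),.103),("knob",(298.6,258.5),.121)): print(lab,hf(onz(c,[uv],z)[0]).round(1))
E
```

```text
[   0    1  110  109 5145] [302.59708455 236.89232264]
[   0    0  110   73 5513] [304.48213314 202.42354435]
[ 4 35  2  1  2] [254.5 205. ]
[92 40  1  2  2] [342.  210.5]
[95 40  3  2  4] [346.   210.75]
[100  41   1   1   1] [350. 211.]
[47 53  9  9 71] [300.90140845 227.09859155]
[109  55   1   2   2] [359.  225.5]
[103  63   7  26  86] [357.18604651 249.79069767]
[ 38  79  21  23 379] [297.81266491 259.70448549]
[ 56  87  14  23 150] [312.72       269.32666667]
[  0  88  23  22 223] [256.66367713 272.53363229]
[ 69  91  41  19 517] [337.60348162 272.37524178]
[79 92  1  1  1] [329. 262.]
[86 92  1  1  1] [336. 262.]
[91 94  1  1  1] [341. 264.]
[94 94  2  1  2] [344.5 264. ]
stopper? [-90.5  -2. ]
knob [-90.   -2.4]
```

View pics/kn.png

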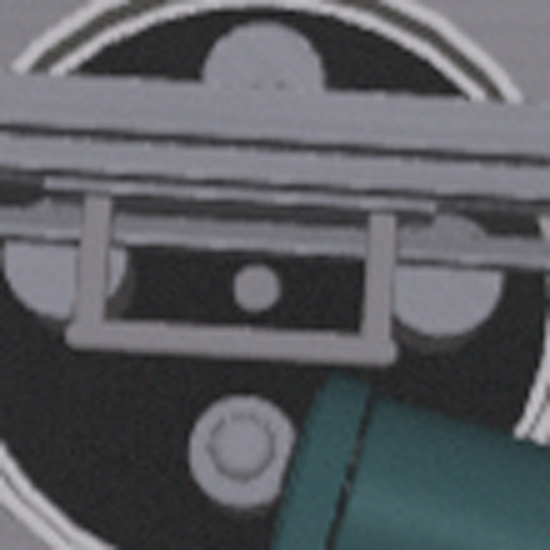

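```bash
python3 - <<'E'
from rig import ctrl
from h import *
s=ctrl.get_state();print(s["time_s"],s["contact_force"].round(1),s["grip_width"],abs(s["qvel"]).max())
c=ctrl.camera("top")
for dz in(0,.08,.09,.095): print(dz,proj(c,[HB+dz*Z+.06*HY,HB+dz*Z-.06*HY]).round(1).tolist())
ctrl.finish_job()
E
```

```text
22.3167 [-5.2 -1.7  6. ] 0.11149581982026649 0.05370056874352098
0 [[270.0, 243.3], [326.4, 246.6]]
0.08 [[266.4, 237.7], [328.1, 241.4]]
0.09 [[265.9, 237.0], [328.3, 240.7]]
0.095 [[265.7, 236.6], [328.4, 240.3]]
the job is handed in; nothing more can be done
```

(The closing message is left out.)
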